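Top the rod rest and present the tall jar

ROBOT

A 6-joint arm with a two-finger parallel gripper is mounted at the origin on the work surface. World frame = base frame: x ahead of the robot, y to its left, z up, the work surface at z = 0. Lengths are in m, angles in rad, forces in N, time in s.
With the tool pointing down it reaches from about 0.325 to 0.9 m from the base axis. Payload 6.1 kg.
Tool frame: the origin (TCP) lies between the finger pads; the fingertips stand 22 mm ahead of it and the grasp point (between the pads) lies 3 mm ahead of it; z points along the fingers, y is the line along which they close (so a half turn about z gives the same grasp; the last joint's range is limited). The gripper opens to 85 mm and grips with 20 to 120 N. Pads are 22 mm wide; open, the fingers measure 114 mm over their backs; the gripper's body (76 mm by 85 mm) begins 54 mm behind the grasp point. The pads swing forward as they close: fully open they stand 13 mm farther back than shut.
Start: joints at [1.115, 0.22, 1.526, -0, 1.395, -0.126], TCP at [0.202, 0.591, 0.253] pointing down, gripper open.
Joint ranges: [-2.98, 2.98], [-0.91, 2.08], [0.09, 2.57], [-1.24, 4.39], [0.2, 2.65], [-2.68, 2.68]. Speed limits (rad/s): [2.57, 2.57, 3.01, 3.14, 3.14, 3.14].

INTERFACE

Orientations are given as a unit quaternion [x, y, z, w].
In Python, from bench import observe, viewer, ticket gives the robot as it stands.
- The arm moves only by the tool servo_tool, never from a script. Its argument "rows" is a list of rows, each a list of 3 entries, a list of its own where there are three numbers: the turn, a rotation vector about the tool's x, y, z in degrees, then the shift along the tool's x, y, z in m, then the closure, from 0 (fully open) to 1 (shut). A call has 1 to 12 rows; each row shifts and turns the commanded pose from where the row before left it, along the tool's axes as they then stand; what a row does not reach is not made up. A row lasts 1/8 s, in which the tool goes at most 62.5 mm and 10.7 degrees, less where a joint would pass 70% of its speed; a pose out of reach is approached as far as the arm can. A call is refused whole if a number of a shift passes 0.0625 or a number of a turn 10.7, either way. A call with a gripper value outside its range is refused whole. The fingers move at their own pace and stop on an object; "grip_force" is the grip in N (left out, the last holds). Time passes only in rows, so rows that do not move let the fingers close. It gives the time, the measured TCP pose, the force, the opening and the grip force at its end, in the units of the state.
- observe(): the state, without advancing time (a new reading comes with each control period).
- viewer.grab_frame(name): name is "scene" or "side" or "wrist"; returns a dict with "color" (420x560x3 uint8, red, green, blue), "depth" (420x560 float32, m along the optical axis (not along the pixel's ray), 0 where there is no reading), "fx", "fy", "cx", "cy" (pixels), "distortion" ([k1, k2, p1, p2, k3] as OpenCV has them; the pictures are not rectified), "R" (3x3) and "t" (3): a world point X has camera coordinates R X + t. Camera axes: x right, y down, z forward; pixel columns grow to the right and rows downward; lengths in m; the calibration is good to about 2 mm. A picture is of the moment at which its call begins.
- ticket.hand_in(): hands the job in; it is judged then, once.
The state is a dict: "time_s": time; "joint_positions": joint angles; "joint_vel": joint speeds; "tau": joint torques, N m; "tcp_pos": TCP position; "eef_rot": TCP orientation; "ft_force": force on the tool from outside, world axes, zero at the start; "ft_torque": the same for the moment, N m; "grip_width": finger opening in m; "finger_force": force on a finger pad.
Only numpy, scipy, OpenCV 4.12 (cv2) and the standard library are available. Lean on these libraries where they do the work, as an engineer would, in place of code of your own. Each camera call takes 0.05 s, during which the arm holds its last target. There are 200 camera calls.

TASK

Get the glassworker's carousel ready: lay the two loose wooden slats on the little slat tower in the middle of the carousel as its next layer, crosswise over the two uppermost slats, one near each end of them, square and centred like the layers below. Then turn the carousel until the tall jar stands in front, in line with the pointer pin of the fixed foot, with the slats still in place, and finish while holding it still there, the gripper closed on the tall jar's stopper. Leave the vase, the glass ornament and the paddle where they are.

Things in the scene. Friction and masses are not known exactly. Their poses are not given: they have to be found in the camera images.
- slat_a: Loose light wooden slat, 120 x 18 x 14 mm (x, y, z), 30 g, lying flat on the bench. Origin at the centre of its underside, x along its length, z up. Same as slat_b.
- slat_b: The second loose slat, same as slat_a; origin at the centre of its underside, x along its length.
- crib (a point): Centre of the slat tower, on the carousel's axis, level with the top faces of its uppermost slats (128 mm above the bench); turns with the carousel, z up. Two fixed layers of two slats (size as the loose ones): upper pair along this x at y = -40 and +40 mm, lower pair along y at x = -40 and +40 mm. The new slats belong along y, centred on y = 0, at x = -40 and +40 mm, undersides at z = 0.
- tall_jar: The only tall slim jar of five fixed 72 degrees apart on the disc (310 mm across, top 35 mm above the bench): white, 48 mm across, with an upright cork stopper 30 mm across, 34 mm high, its top 145 mm above the bench. Origin at the centre of the jar's foot, 120 mm from the turning axis. The other jars are squat: 56 mm across, flat cork lids 86 mm above the bench.
- stopper (a point): Centre of the top face of the tall jar's stopper.
- turntable (a joint): Turning angle of the carousel about its upright axis, rad: 0 when the tall jar is exactly in front at the pointer, growing counter-clockwise seen from above; it starts between 0.7 and 2.3. It turns freely with light friction (about 0.12 N m) and stays where it is left.
- front_spot (a point): Fixed point where the tall jar's foot belongs: 120 mm from the turning axis, straight towards the pointer. The pointer is a dark steel tongue reaching out from under the disc, roughly towards the robot, ending in an upright pin 14 mm across and 44 mm high, 182 mm from the axis.
- vase: Bystander: blue vase 170 mm high, 110 mm across, with rods standing in it up to 350 mm high. Origin at the centre of its underside.
- ornament: Bystander: small turned amber glass ornament, 72 mm high, 48 mm across. Origin at the centre of its underside.
- paddle: Bystander: flat hand paddle 200 mm long lying on the bench along its x axis.
Not all that is in view belongs to the job. Leave any orange look-alike of the slat_b alone.

How it is judged:
By the outcome, as a careful person would: the job done as asked, in the order asked, and still so for the second after the job is handed in, while the arm keeps its last pose, push and grip.
It also fails if it takes over 72 s, if anything falls off the work surface, if the arm or the gripper's body presses on something with over 40 N, if the wrist force passes 120 N, or if a joint passes its speed limit or range.

## Working session

There is one attempt and no reset: what is moved stays moved. The work goes in short steps, Python scripts to look and compute and a tool call to move; the robot and the scene stay as the last step left them, time stands still between calls to the robot, and variables do not carry over. Pictures are saved under pics/ and viewed, at most 10 in all, crops included, and the job is handed in when it is done.

Besides the shell and the picture viewer there is one more tool, called after "Request:" as name(argument=value, ...) on one line, values as JSON. servo_tool: Moves the arm, as the interface text tells. Its arguments: {"type":"object","properties":{"rows":{"type":"array","items":{"type":"array"}},"grip_force":{"type":"number"}},"required":["rows"]}

```bash
mkdir -p pics; cat > h.py <<'E'
import numpy as np, cv2
from bench import observe, viewer, ticket
def K(f): return np.array([[f['fx'],0,f['cx']],[0,f['fy'],f['cy']],[0,0,1.]])
def save(f,n): cv2.imwrite(n, f['color'][:,:,::-1])
def ray(f,uv):
    p=cv2.undistortPoints(np.array(uv,float).reshape(-1,1,2),K(f),np.array(f['distortion'])).reshape(-1,2)
    d=np.c_[p,np.ones(len(p))]@np.array(f['R']); o=-np.array(f['R']).T@np.array(f['t'])
    return o,d
def onplane(f,uv,z):
    o,d=ray(f,uv); return o+d*((z-o[2])/d[:,2])[:,None]
def cloud(f,mask=None):
    D=f['depth']; m=D>0
    if mask is not None: m&=mask>0
    v,u=np.nonzero(m); o,d=ray(f,np.c_[u,v]); return o+d*D[v,u][:,None], np.c_[u,v]
E
python3 - <<'E'
from h import *
s=observe(); print({k:np.round(v,3).tolist() for k,v in s.items()})
import pickle
fs={n:viewer.grab_frame(n) for n in("scene","side","wrist")}
pickle.dump(fs,open('f0.pkl','wb'))
for n,f in fs.items(): save(f,f'pics/{n}0.png'); print(n,f['distortion'],f['fx'],(-np.array(f['R']).T@f['t']).round(3), (f['depth']>0).mean())
E
```

```text
{'time_s': 0.0, 'joint_positions': [1.115, 0.221, 1.528, 0.0, 1.395, -0.126], 'joint_vel': [-0.001, 0.001, 0.0, 0.002, 0.0, -0.0], 'tau': [-0.001, -49.69, -38.939, -0.0, 0.011, -0.0], 'tcp_pos': [0.202, 0.591, 0.252], 'eef_rot': [0.164, 0.986, -0.001, -0.0], 'ft_force': [0.672, -0.682, 0.357], 'ft_torque': [-0.019, -0.008, 0.002], 'finger_force': 0.0, 'grip_width': 0.085}
scene [0.02908356 0.         0.         0.         0.        ] 413.92145932729517 [1.077 0.309 0.827] 0.9960331632653061
side [-0.09563401  0.          0.          0.          0.        ] 425.74804904836407 [ 0.08  -0.422  0.895] 0.9961139455782313
wrist [0.02167756 0.         0.         0.         0.        ] 291.6904517334977 [0.123 0.618 0.374] 0.9960926870748299
```

View pics/scene0.png

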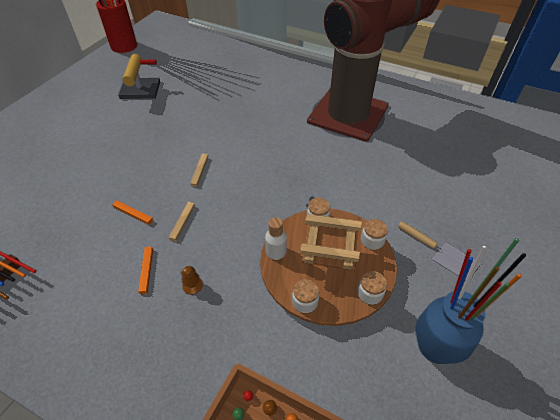

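View pics/side0.png

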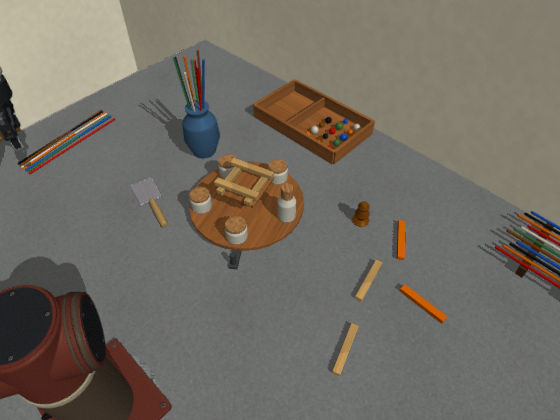

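View pics/wrist0.png

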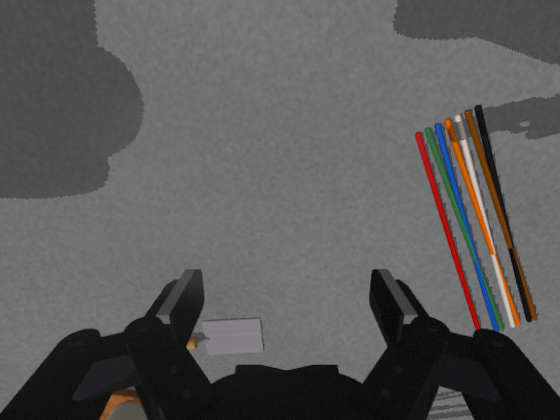

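The scene view shows the pale slats at (200,170) and (182,221), orange look-alikes at (132,212) and (146,270), the carousel around (328,262), and the tall jar at (275,238). In the side view the slats are at (345,348) and (368,280), the pointer pin at (235,258), and the jar at (287,205). The wrist view shows only the bench, the rods and the paddle blade.

```bash
cat > m1.py <<'E'
from h import *
import pickle
fs=pickle.load(open('f0.pkl','rb'))
f=fs['scene']; hsv=cv2.cvtColor(f['color'],cv2.COLOR_RGB2HSV)
for n,pt in(('scene',[(200,170),(182,221),(330,223),(330,253),(318,205),(275,225)]),('side',[(345,348),(368,280),(250,168),(235,188),(287,190),(287,205),(235,258),(235,265)])):
    h=cv2.cvtColor(fs[n]['color'],cv2.COLOR_RGB2HSV)
    for u,v in pt: print(n,u,v,h[v,u],cloud(fs[n],np.eye(1))[0].shape if 0 else '')
def rects(f,mask,zlo,zhi,minarea=60):
    P,uv=cloud(f); full=np.zeros(f['depth'].shape+(3,)); full[uv[:,1],uv[:,0]]=P
    m=(mask>0)&(full[...,2]>zlo)&(full[...,2]<zhi)
    n,l,st,c=cv2.connectedComponentsWithStats(m.astype(np.uint8))
    for i in range(1,n):
        if st[i,4]<minarea: continue
        q=full[l==i]; r=cv2.minAreaRect((q[:,:2]*1000).astype(np.float32))
        print('  px',c[i].round(0),st[i,4],'ctr',np.round(r[0],1),'size',np.round(r[1],1),'ang',round(r[2],1),'z',np.round(np.percentile(q[:,2],[10,50,90])*1000,1))
for n in('scene','side'):
    f=fs[n]; h=cv2.cvtColor(f['color'],cv2.COLOR_RGB2HSV)
    tan=cv2.inRange(h,(12,60,110),(26,190,255))
    print(n,'loose');rects(f,tan,0.009,0.02)
    print(n,'crib');rects(f,tan,0.12,0.134)
    a=np.full(tan.shape,255,np.uint8)
    print(n,'stopper');rects(f,a,0.139,0.15,20)
    print(n,'lids');rects(f,a,0.082,0.09,60)
    print(n,'disc');rects(f,a,0.03,0.04,300)
    dark=cv2.inRange(h,(0,0,0),(180,255,70))
    print(n,'pin');rects(f,dark,0.03,0.048,8)
E
python3 m1.py
```

```text
scene 200 170 [ 18 113 178] 
scene 182 221 [ 18 115 178] 
scene 330 223 [ 17 112 159] 
scene 330 253 [ 17 111 175] 
scene 318 205 [ 14 125 145] 
scene 275 225 [ 14 124 156] 
side 345 348 [ 18 134 173] 
side 368 280 [ 18 136 172] 
side 250 168 [ 18 134 169] 
side 235 188 [ 18 132 172] 
side 287 190 [ 15 145 160] 
side 287 205 [ 23  24 181] 
side 235 258 [90 21 48] 
side 235 265 [90  4 61] 
scene loose
  px [199. 169.] 182 ctr [ 434.8 -274.9] size [121.1  18.4] ang 18.5 z [11.3 13.6 15.6]
  px [181. 221.] 256 ctr [ 609.1 -209.4] size [119.8  19.5] ang 10.5 z [11.9 13.8 15.6]
  px [418. 234.] 245 ctr [385.9 329.5] size [98.1 18.5] ang 75.4 z [12.9 16.8 19.1]
scene crib
  px [334. 221.] 370 ctr [528.7 156.9] size [ 19.9 119.6] ang 16.6 z [125.9 127.3 128.9]
  px [330. 251.] 428 ctr [605.  179.8] size [ 19.5 119. ] ang 16.6 z [125.7 127.3 129. ]
scene stopper
  px [282.   9.] 254 ctr [-265.  -388.2] size [351.2  15. ] ang 89.9 z [140.1 144.2 148.7]
  px [113.  12.] 101 ctr [  17.3 -896.6] size [ 54.9 101. ] ang 51.6 z [140.4 145.  148.6]
  px [549.  18.] 72 ctr [-600.5  471.4] size [66.8 
[... 4649 characters left out ...]
g 80.9 z [40.3 42.1 44.7]
  px [357. 212.] 27 ctr [735.9 -73.4] size [18.7  7.5] ang 50.5 z [32.3 39.8 46.4]
  px [543. 223.] 133 ctr [1055.4 -458. ] size [ 23.6 101.3] ang 0.7 z [31.6 35.8 39. ]
  px [530. 246.] 28 ctr [ 956.8 -460.2] size [50.3  6.9] ang 89.6 z [31.4 33.2 35.9]
  px [536. 243.] 23 ctr [ 974.2 -469.4] size [ 8.1 39.5] ang 5.8 z [31.3 33.5 38.4]
  px [534. 258.] 210 ctr [ 929.2 -487.9] size [ 22.4 134.9] ang 1.2 z [32.  36.2 39.2]
  px [232. 256.] 33 ctr [416.9  59.7] size [10.7 12.2] ang 34.3 z [33.3 42.  46.7]
  px [526. 269.] 8 ctr [ 883.2 -483.2] size [9.7 5.2] ang 77.6 z [30.6 31.3 31.9]
  px [127. 404.] 114 ctr [ 43.1 -39. ] size [75.3 12.8] ang 46.2 z [31.9 39.1 46. ]
```

```bash
cat > go.py <<'E'
# go.py x y z yang : rotation (deg, tool frame), and shift in tool frame before/after that rotation
import sys; from h import *; from scipy.spatial.transform import Rotation as R
x,y,z,a=map(float,sys.argv[1:5]); s=observe(); p=np.array(s['tcp_pos']); q=R.from_quat(s['eef_rot'])
a=np.deg2rad(a); Y=np.array([np.cos(a),np.sin(a),0]); Z=np.array([0,0,-1.]); T=R.from_matrix(np.c_[np.cross(Y,Z),Y,Z])
d=np.array([x,y,z])-p
print('t',s['time_s'],'p',p.round(4),'turn',(q.inv()*T).as_rotvec(True).round(2),'shift now',q.inv().apply(d).round(4),'after turn',T.inv().apply(d).round(4),'w',round(s['grip_width'],4),'F',np.round(s['ft_force'],1),'q',np.round(s['joint_positions'],2))
E
echo ok
```

```text
ok
```

Request:
servo_tool(rows=[[[0,0,0],[-0.0388,-0.0385,0],0],[[0,0,0],[-0.0388,-0.0385,0],0],[[0,0,0],[-0.0388,-0.0385,0],0],[[0,0,0],[-0.0388,-0.0385,0],0],[[0,0,0],[-0.0388,-0.0385,0],0],[[0,0,0],[-0.0388,-0.0385,0],0],[[0,0,0],[-0.0388,-0.0385,0],0],[[0,0,0],[-0.0388,-0.0385,0],0],[[0,0,0],[-0.0388,-0.0385,0],0],[[0,0,10.5],[0,0,0],0],[[0,0,10.5],[0,0,0],0],[[0,0,10.5],[0,0,0],0]])

```text
time_s: 1.65
tcp_pos: [0.4205, 0.15, 0.253]
eef_rot: [0.429, 0.903, -0.0, -0.0]
ft_force: [-0.0, -0.1, -0.1]
grip_width: 0.0856
finger_force: 0.0
```

Request:
servo_tool(rows=[[[0,0,10.5],[0,0,0],0.3],[[0,0,10.5],[0,0,0],0.5],[[0,0,10.5],[0,0,0],0.5],[[0,0,10.5],[0,0,0],0.5],[[0,0,10.5],[0,0,0],0.5],[[0,0,10.5],[0,0,0],0.5],[[0,0,10.5],[0,0,0],0.5],[[0,0,10.5],[0,0,0],0.5],[[0,0,10.5],[0,0,0],0.5],[[0,0,10.5],[0,0,0],0.5],[[0,0,6.1],[0,0,0],0.5]])

```text
time_s: 3.02
tcp_pos: [0.4204, 0.1504, 0.2531]
eef_rot: [0.987, 0.159, -0.0, 0.0]
ft_force: [0.2, 0.0, 0.3]
grip_width: 0.0428
finger_force: 0.0
```

```bash
python3 go.py 0.435 -0.275 0.252 -71.4
```

```text
t 3.025 p [0.4204 0.1504 0.2531] turn [-0.    0.03 -0.35] shift now [-0.1193  0.4085  0.0011] after turn [-0.1218  0.4078  0.0011] w 0.0428 F [0.2 0.  0.3] q [ 0.17 -0.22  1.97 -0.    1.39  1.42]
```

Request:
servo_tool(rows=[[[0,0,0],[-0.015,0.051,0],0.5],[[0,0,0],[-0.015,0.051,0],0.5],[[0,0,0],[-0.015,0.051,0],0.5],[[0,0,0],[-0.015,0.051,0],0.5],[[0,0,0],[-0.015,0.051,0],0.5],[[0,0,0],[-0.015,0.051,0],0.5],[[0,0,0],[-0.015,0.051,0],0.5],[[0,0,0],[-0.0145,0.0513,0],0.5],[[0,0,0],[0,0,0.04],0.5],[[0,0,0],[0,0,0.04],0.5],[[0,0,0],[0,0,0],0.5]])

```text
time_s: 4.4
tcp_pos: [0.4345, -0.273, 0.1697]
eef_rot: [0.987, 0.161, -0.003, -0.003]
ft_force: [-0.5, 0.7, -1.0]
grip_width: 0.0425
finger_force: 0.0
```

```bash
cat > w.py <<'E'
# w.py name zlo zhi : tan slat rects from wrist cloud
import sys; from h import *
f=viewer.grab_frame('wrist'); save(f,'pics/'+sys.argv[1]+'.png')
zlo,zhi=map(float,sys.argv[2:4])
h=cv2.cvtColor(f['color'],cv2.COLOR_RGB2HSV); tan=cv2.inRange(h,(12,60,60),(26,190,255))
P,uv=cloud(f); full=np.zeros(tan.shape+(3,)); full[uv[:,1],uv[:,0]]=P
m=((tan>0)&(full[...,2]>zlo)&(full[...,2]<zhi)).astype(np.uint8)
n,l,st,c=cv2.connectedComponentsWithStats(m)
for i in range(1,n):
    if st[i,4]<150: continue
    q=full[l==i]; r=cv2.minAreaRect((q[:,:2]*1000).astype(np.float32))
    print('px',c[i].round(0),st[i,4],'ctr',np.round(r[0],1),'size',np.round(r[1],1),'ang',round(r[2],1),'z',np.round(np.percentile(q[:,2],[10,50,90])*1000,1))
E
python3 w.py w1 0.008 0.02; python3 go.py 0.435 -0.275 0.025 -71.4
```

```text
px [279.  29.] 1287 ctr [ 570.6 -220.3] size [41.8 17.9] ang 12.2 z [13.8 15.  16. ]
px [292. 195.] 2149 ctr [ 435.7 -277.4] size [119.8  18. ] ang 18.6 z [14.3 15.2 16.1]
t 4.45 p [ 0.4359 -0.274   0.1722] turn [-0.18  0.11 -0.1 ] shift now [-0.0009  0.0011  0.1472] after turn [-0.0012  0.0007  0.1472] w 0.0423 F [ 0.5 -0.5  1. ] q [-0.71  0.03  1.89 -0.    1.22  0.53]
```

Request:
servo_tool(rows=[[[0,0,0],[-0.001,0.002,0.045],0.5],[[0,0,0],[0,0,0.045],0.5],[[0,0,0],[0,0,0.035],0.5],[[0,0,0],[0,0,0.022],0.5],[[0,0,0],[0,0,0],0.5],[[0,0,0],[0,0,0],1],[[0,0,0],[0,0,0],1],[[0,0,0],[0,0,0],1],[[0,0,0],[0,0,0],1]], grip_force=40)

```text
time_s: 5.58
tcp_pos: [0.4382, -0.2783, 0.0288]
eef_rot: [0.987, 0.161, 0.001, 0.002]
ft_force: [-0.5, 1.0, 7.9]
grip_width: 0.0164
finger_force: 40.8
```

```bash
python3 go.py 0.435 -0.275 0.2 -73.2
```

```text
t 5.575 p [ 0.4382 -0.2783  0.0288] turn [ 0.22 -0.14  1.71] shift now [-0.0016 -0.0035 -0.1712] after turn [-0.0021 -0.0041 -0.1712] w 0.0164 F [-0.5  1.   7.9] q [-0.72  0.25  1.96  0.    0.93  0.53]
```

Request:
servo_tool(rows=[[[0,0,0],[0,0,-0.02],1],[[0,0,0],[0,0,-0.05],1],[[0,0,0],[0,0,-0.05],1],[[0,0,0],[0,0,-0.05],1],[[0,0,0],[0,0,-0.05],1],[[0,0,1.7],[0,0,0],1],[[0,0,0],[0,0,0],1]])

```text
time_s: 6.45
tcp_pos: [0.4364, -0.2768, 0.2465]
eef_rot: [0.989, 0.146, 0.0, 0.0]
ft_force: [1.1, 0.5, -1.1]
grip_width: 0.0162
finger_force: 39.9
```

```bash
python3 w.py w2 0.12 0.26; python3 go.py 0.5777 0.1299 0.24 -73.2
```

```text
px [286. 262.] 6776 ctr [ 434.5 -277.7] size [120.6  18.3] ang 16.8 z [232.1 232.9 233.7]
t 6.5 p [ 0.436  -0.2764  0.2454] turn [-0.07  0.04  0.02] shift now [ 0.2533 -0.3479  0.0057] after turn [ 0.2531 -0.348   0.0054] w 0.017 F [ 0.5  0.1 -0.5] q [-0.72 -0.03  1.81  0.    1.36  0.56]
```

View pics/w2.png

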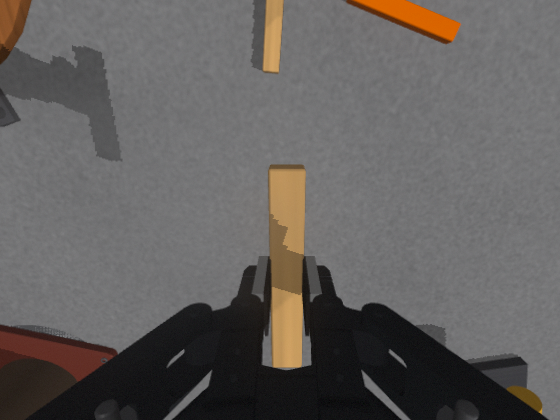

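The wrist view shows slat_a held level between the pads, spanning (287,168) to (287,366).

Request:
servo_tool(rows=[[[0,0,0],[0.0282,-0.0387,0],1],[[0,0,0],[0.0282,-0.0387,0],1],[[0,0,0],[0.0282,-0.0387,0],1],[[0,0,0],[0.0282,-0.0387,0],1],[[0,0,0],[0.0282,-0.0387,0],1],[[0,0,0],[0.0282,-0.0387,0],1],[[0,0,0],[0.0282,-0.0387,0],1],[[0,0,0],[0.0282,-0.0387,0],1],[[0,0,0],[0.0282,-0.0387,0],1],[[0,0,0],[0,0,0.025],1],[[0,0,0],[0,0,0.025],1],[[0,0,0],[0,0,0],1]])

```text
time_s: 8.0
tcp_pos: [0.5759, 0.1298, 0.1918]
eef_rot: [0.989, 0.146, -0.004, -0.0]
ft_force: [-0.2, 0.2, -0.4]
grip_width: 0.0168
finger_force: 39.9
```

```bash
python3 w.py w3 0.115 0.2; python3 go.py 0.5777 0.1299 0.157 -73.2
```

```text
px [241. 234.] 15615 ctr [564.3 166.1] size [123.4 120. ] ang 17.3 z [116.2 129.8 178.6]
px [408. 237.] 2478 ctr [602.1  52.8] size [29.2 29.3] ang 27.2 z [124.4 145.7 146.8]
t 8.05 p [0.5772 0.1297 0.1939] turn [-0.06  0.28  0.02] shift now [0.0007 0.     0.0369] after turn [ 0.0005 -0.      0.0369] w 0.0162 F [ 0.3 -0.5  0.3] q [ 0.09  0.19  1.67 -0.    1.28  1.37]
```

View pics/w3.png

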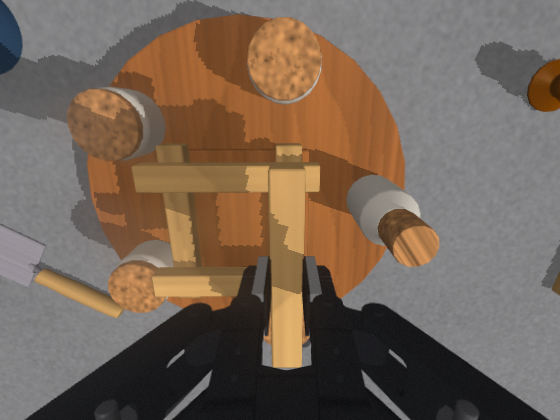

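```bash
sed -i 's/<150/<600/' w.py; python3 w.py w4 0.122 0.136; echo; python3 w.py w5 0.16 0.2; python3 go.py 0.5777 0.1299 0.157 -73.2
```

```text
px [202. 179.] 3751 ctr [600.  193.9] size [18.1 87.7] ang 16.9 z [128.1 129.1 130. ]
px [197. 283.] 2164 ctr [520.6 180.6] size [19.3 66.3] ang 17.4 z [125.6 129.  129.9]

px [286. 261.] 6851 ctr [575.4 130.7] size [121.4  24. ] ang 16.6 z [181.  181.9 182.7]
t 8.15 p [0.579  0.1297 0.1966] turn [-0.   -0.   -0.01] shift now [-0.0012 -0.0005  0.0396] after turn [-0.0012 -0.0005  0.0396] w 0.0165 F [ 0.2 -0.4  0.3] q [0.09 0.19 1.67 0.   1.28 1.37]
```

Request:
servo_tool(rows=[[[0,0,0],[0.002,0,0.015],1],[[0,0,0],[0,0,0.015],1],[[0,0,0],[0,0,0],1],[[0,0,0],[0,0,0],1]])

```text
time_s: 8.65
tcp_pos: [0.5807, 0.1304, 0.1662]
eef_rot: [0.989, 0.146, -0.0, -0.0]
ft_force: [-0.2, -1.0, -1.4]
grip_width: 0.017
finger_force: 39.9
```

```bash
cat > c.py <<'E'
# c.py zlo zhi..: wrist pieces in crib-frame (u = crib x, v = crib y), mm, about estimate (566.1,168.2), -73.2deg
import sys; from h import *
f=viewer.grab_frame('wrist'); h=cv2.cvtColor(f['color'],cv2.COLOR_RGB2HSV); tan=cv2.inRange(h,(12,60,60),(26,190,255))
P,uv=cloud(f); full=np.zeros(tan.shape+(3,)); full[uv[:,1],uv[:,0]]=P
a=np.deg2rad(-73.2); U=np.array([np.cos(a),np.sin(a)]); V=np.array([-U[1],U[0]])
for zlo,zhi in((.122,.1345),(.137,.17)):
    m=((tan>0)&(full[...,2]>zlo)&(full[...,2]<zhi)).astype(np.uint8); m=cv2.morphologyEx(m,cv2.MORPH_OPEN,np.ones((3,3)))
    n,l,st,c=cv2.connectedComponentsWithStats(m)
    for i in range(1,n):
        if st[i,4]<80: continue
        q=full[l==i]; d=(q[:,:2]-[.5661,.1682])*1000; u=d@U; v=d@V
        print('px',c[i].round(),st[i,4],'u',np.percentile(u,[.5,99.5]).round(1),'v',np.percentile(v,[.5,99.5]).round(1),'z',np.round(np.median(q[:,2])*1000,1),'ang',np.round(cv2.minAreaRect((d).astype(np.float32))[2],1))
E
python3 c.py; python3 go.py 0.5794 0.1304 0.157 -73.2
```

```text
px [190. 196.] 5097 u [-57.9  29.9] v [31.1 48.9] z 129.1 ang 16.8
px [314. 196.] 544 u [51.3 61.2] v [31.8 49.2] z 129.1 ang 18.4
px [407. 246.] 523 u [106.2 128.9] v [-5.2 15.5] z 128.4 ang 57.2
px [169. 309.] 1478 u [-57.5   3.7] v [-49.1 -30.3] z 128.8 ang 18.5
px [286. 261.] 6839 u [31.9 49.6] v [-57.5  61.1] z 152.5 ang 16.7
px [429. 270.] 2397 u [106.3 134.7] v [-12.9  15.3] z 146.0 ang 14.9
t 8.7 p [0.5809 0.1304 0.1666] turn [ 0.01 -0.03  0.  ] shift now [-0.0015 -0.0004  0.0096] after turn [-0.0015 -0.0004  0.0096] w 0.0165 F [0.7 0.4 0.1] q [ 0.09  0.23  1.69 -0.    1.23  1.37]
```

Request:
servo_tool(rows=[[[0,0,0],[-0.0015,0.001,0.004],1],[[0,0,0],[0,0,0.003],1],[[0,0,0],[0,0,0.0015],1],[[0,0,0],[0,0,0],1]])

```text
time_s: 9.2
tcp_pos: [0.5795, 0.129, 0.1576]
eef_rot: [0.989, 0.146, -0.0, -0.0]
ft_force: [0.0, 0.4, -0.6]
grip_width: 0.0167
finger_force: 39.9
```

```bash
python3 c.py; python3 go.py 0.5794 0.1304 0.157 -73.2
```

```text
px [183. 198.] 5755 u [-57.8  31.4] v [31.  48.9] z 129.1 ang 17.0
px [314. 198.] 596 u [51.7 61.3] v [31.5 49.2] z 129.1 ang 16.9
px [412. 250.] 569 u [106.1 129. ] v [-4.6 15.7] z 128.5 ang 55.5
px [148. 317.] 1219 u [-58.1 -23.8] v [-48.6 -30.7] z 129.0 ang 18.0
px [286. 262.] 6754 u [32.9 50.6] v [-59.1  59.5] z 144.0 ang 16.8
px [435. 276.] 2677 u [106.3 134.9] v [-12.9  15.3] z 146.0 ang 24.7
t 9.25 p [0.5796 0.1291 0.1578] turn [-0.    0.    0.01] shift now [ 0.0002 -0.0013  0.0008] after turn [ 0.0002 -0.0013  0.0008] w 0.0166 F [-0.2  0.6 -0.3] q [0.09 0.23 1.7  0.   1.21 1.36]
```

Request:
servo_tool(rows=[[[0,0,0],[0,0,0.001],1],[[0,0,0],[0,0,0],1],[[0,0,0],[0,0,0],0.7],[[0,0,0],[0,0,0],0.6],[[0,0,0],[0,0,0],0.6],[[0,0,0],[0,0,-0.02],0.6],[[0,0,0],[0,0,-0.04],0.6],[[0,0,0],[0,0,-0.04],0.6],[[0,0,0],[0,0,0],0.6]])

```text
time_s: 10.38
tcp_pos: [0.5822, 0.1293, 0.2633]
eef_rot: [0.989, 0.146, 0.005, 0.0]
ft_force: [0.9, -0.4, 0.1]
grip_width: 0.0341
finger_force: 0.0
```

```bash
python3 c.py; python3 go.py 0.6086 -0.2096 0.17 -78.7
```

```text
px [223. 169.] 2142 u [-58.1  31.7] v [31.2 48.6] z 129.1 ang 17.6
px [302. 169.] 225 u [51.9 61. ] v [31.2 48.9] z 129.0 ang 17.7
px [363. 202.] 121 u [106.6 124.8] v [-1.4 15.1] z 128.4 ang 58.0
px [228. 250.] 1710 u [-57.8  31.5] v [-48.5 -31. ] z 129.1 ang 16.8
px [301. 250.] 204 u [51.8 61.8] v [-48.8 -31. ] z 129.2 ang 17.4
px [286. 211.] 2618 u [33.  50.7] v [-59.6  59.2] z 143.2 ang 16.8
px [375. 216.] 937 u [106.8 135.2] v [-13.7  14.8] z 146.1 ang 57.3
t 10.425 p [0.581  0.1292 0.2605] turn [ 0.05 -0.33  5.51] shift now [-0.072   0.3322  0.0905] after turn [-0.0393  0.3377  0.0905] w 0.0343 F [0.1 0.7 0.4] q [ 0.09  0.14  1.6  -0.    1.39  1.36]
```

Request:
servo_tool(rows=[[[0,0,0],[-0.012,0.0554,0],0.5],[[0,0,0],[-0.012,0.0554,0],0.5],[[0,0,0],[-0.012,0.0554,0],0.5],[[0,0,0],[-0.012,0.0554,0],0.5],[[0,0,0],[-0.012,0.0554,0],0.5],[[0,0,0],[-0.012,0.0554,0],0.5],[[0,0,5.5],[0,0,0.03],0.5],[[0,0,0],[0,0,0.03],0.5],[[0,0,0],[0,0,0.03],0.5],[[0,0,0],[0,0,0],0.5],[[0,0,0],[0,0,0],0.5]])

```text
time_s: 11.8
tcp_pos: [0.607, -0.21, 0.1676]
eef_rot: [0.995, 0.099, 0.0, 0.0]
ft_force: [-0.1, -0.3, 0.0]
grip_width: 0.0426
finger_force: 0.0
```

```bash
python3 w.py w6 0.008 0.02;  python3 go.py 0.6086 -0.2096 0.0255 -78.7
```

```text
px [288. 194.] 2180 ctr [ 608.8 -211.9] size [120.2  17.7] ang 12.0 z [14.2 15.2 16.1]
t 11.85 p [ 0.6075 -0.2103  0.1684] turn [ 0.07 -0.09  0.01] shift now [ 0.001  -0.0006  0.1429] after turn [ 0.0012 -0.0004  0.1429] w 0.0427 F [ 0.3 -0.2 -0.2] q [-0.46  0.33  1.56 -0.    1.25  0.92]
```

Request:
servo_tool(rows=[[[0,0,-0.6],[0.001,0.001,0.045],0.5],[[0,0,0],[0,0,0.045],0.5],[[0,0,0],[0,0,0.035],0.5],[[0,0,0],[0,0,0.016],0.5],[[0,0,0],[0,0,0],0.5],[[0,0,0],[0,0,0],1],[[0,0,0],[0,0,0],1],[[0,0,0],[0,0,0],1],[[0,0,0],[0,0,0],1]], grip_force=40)

```text
time_s: 12.98
tcp_pos: [0.6097, -0.2116, 0.0284]
eef_rot: [0.995, 0.104, 0.002, 0.001]
ft_force: [-0.3, 0.3, 5.8]
grip_width: 0.0164
finger_force: 41.2
```

Request:
servo_tool(rows=[[[0,0,0],[0,0,-0.02],1],[[0,0,0],[0,0,-0.05],1],[[0,0,0],[0,0,-0.05],1],[[0,0,0],[0,0,-0.05],1],[[0,0,0],[0,0,-0.05],1],[[0,0,-4.8],[0,0,0],1],[[0,0,0],[0,0,0],1]])

```text
time_s: 13.85
tcp_pos: [0.608, -0.2108, 0.2478]
eef_rot: [0.989, 0.145, 0.001, 0.001]
ft_force: [-0.4, -1.0, -0.4]
grip_width: 0.0168
finger_force: 40.4
```

```bash
python3 w.py w7 0.12 0.26; python3 go.py 0.555 0.2075 0.215 -73.2
```

```text
px [286. 259.] 6860 ctr [ 607.3 -211.3] size [121.1  18.3] ang 16.7 z [233.7 234.5 235.3]
t 13.9 p [ 0.6076 -0.2105  0.2464] turn [ 0.01 -0.01 -0.19] shift now [ 0.0691 -0.4156  0.0314] after turn [ 0.0705 -0.4154  0.0314] w 0.0164 F [-0.6  0.  -1.2] q [-0.46  0.27  1.48  0.    1.39  0.82]
```

Request:
servo_tool(rows=[[[0,0,-0.1],[0.0087,-0.0519,0],1],[[0,0,0],[0.0087,-0.0519,0],1],[[0,0,0],[0.0087,-0.0519,0],1],[[0,0,0],[0.0087,-0.0519,0],1],[[0,0,0],[0.0087,-0.0519,0],1],[[0,0,0],[0.0087,-0.0519,0],1],[[0,0,0],[0.0087,-0.0519,0],1],[[0,0,0],[0.0087,-0.0519,0],1],[[0,0,0],[0,0,0.035],1],[[0,0,0],[0,0,0.035],1],[[0,0,0],[0,0,0.007],1],[[0,0,0],[0,0,0],1]])

```text
time_s: 15.4
tcp_pos: [0.5543, 0.2066, 0.1685]
eef_rot: [0.989, 0.146, -0.001, 0.0]
ft_force: [1.4, -0.1, 0.0]
grip_width: 0.0166
finger_force: 40.4
```

```bash
python3 c.py;  python3 go.py 0.555 0.2075 0.157 -73.2
```

```text
px [363. 189.] 3719 u [-28.7  33.1] v [26.  56.5] z 129.2 ang 13.3
px [261. 190.] 449 u [-58.6 -50.4] v [30.8 48.6] z 129.1 ang 18.4
px [462. 190.] 101 u [57.9 60.9] v [32.  47.9] z 129.2 ang 18.0
px [536. 245.] 857 u [105.6 122.2] v [-10.5  15.4] z 128.4 ang 82.6
px [371. 299.] 941 u [-6.3 34.3] v [-41.4 -25.7] z 128.8 ang 27.6
px [432. 240.] 6239 u [32.  50.3] v [-44.9  59.4] z 143.1 ang 16.7
px [286. 260.] 6909 u [-48.6 -30.9] v [-59.5  59.2] z 155.3 ang 16.8
px [551. 264.] 671 u [105.4 113.3] v [-10.8  11.9] z 142.8 ang 17.3
t 15.45 p [0.5551 0.2067 0.1697] turn [ 0.   -0.05 -0.05] shift now [ 0.0001 -0.0008  0.0127] after turn [ 0.0001 -0.0008  0.0127] w 0.0166 F [0.6 0.6 0.6] q [ 0.22  0.21  1.69 -0.    1.23  1.5 ]
```

Request:
servo_tool(rows=[[[0,0,0],[0,0.001,0.006],1],[[0,0,0],[0,0,0.004],1],[[0,0,0],[0,0,0.0015],1],[[0,0,0],[0,0,0.001],1],[[0,0,0],[0,0,0],1],[[0,0,0],[0,0,0],0.7],[[0,0,0],[0,0,0],0.6],[[0,0,0],[0,0,0],0.6],[[0,0,0],[0,0,-0.02],0.6],[[0,0,0],[0,0,-0.04],0.6],[[0,0,0],[0,0,-0.04],0.6],[[0,0,0],[0,0,0],0.6]])

```text
time_s: 16.95
tcp_pos: [0.5575, 0.2065, 0.2628]
eef_rot: [0.989, 0.146, 0.005, -0.0]
ft_force: [-0.5, -0.2, -0.4]
grip_width: 0.0343
finger_force: 0.0
```

```bash
python3 c.py;  python3 go.py 0.6015 0.0537 0.2 17.2
python3 - <<'E'
from h import *
import pickle
fs={n:viewer.grab_frame(n) for n in("scene","side")}; pickle.dump(fs,open('f1.pkl','wb'))
# pin: dark pixels near pointer in side view, and tongue line
f=fs['side']; h=cv2.cvtColor(f['color'],cv2.COLOR_RGB2HSV)
P,uv=cloud(f); full=np.zeros(h.shape); full[uv[:,1],uv[:,0]]=P
r=np.linalg.norm(full[...,:2]-[.5661,.1682],axis=2)
m=(h[...,2]<110)&(h[...,1]<90)&(full[...,0]<.5)&(r<.215)&(r>.15)
for zl,zh in((.0,.012),(.012,.038),(.039,.05)):
    k=m&(full[...,2]>zl)&(full[...,2]<zh); q=full[k]
    if len(q): print(zl,len(q),q.mean(0).round(4),(q.max(0)-q.min(0)).round(4),'ang',np.degrees(np.arctan2(q[:,1].mean()-.1682,q[:,0].mean()-.5661)).round(1))
c=f['color'][220:300,190:290,::-1]; cv2.imwrite('pics/pin.png',cv2.resize(c,None,fx=6,fy=6,interpolation=cv2.INTER_NEAREST))
E
```

```text
px [333. 168.] 1518 u [-29.3  33. ] v [30.9 48.7] z 129.2 ang 17.4
px [270. 168.] 241 u [-58.6 -48.6] v [30.9 48.4] z 129.1 ang 16.1
px [396. 168.] 122 u [55.  60.7] v [30.6 48.7] z 129.1 ang 18.6
px [450. 204.] 229 u [106.2 124.1] v [-9.5 14.8] z 128.3 ang 78.5
px [387. 249.] 108 u [55.2 61.1] v [-48.4 -30.7] z 129.3 ang 14.7
px [272. 249.] 183 u [-57.7 -48.6] v [-48.8 -31. ] z 129.1 ang 16.8
px [329. 249.] 1202 u [-28.4  33.1] v [-48.5 -30.8] z 129.2 ang 18.4
px [286. 210.] 2636 u [-47.6 -29.9] v [-59.5  59.4] z 143.2 ang 16.9
px [377. 210.] 2825 u [32.4 50.2] v [-59.6  59.3] z 143.2 ang 16.9
px [469. 215.] 1040 u [106.4 134.9] v [-12.7  14.8] z 146.1 ang 31.6
t 17.0 p [0.5563 0.2063 0.26  ] turn [  0.28  -0.24 -90.39] shift now [-0.0012  0.1591  0.06  ] after turn [-0.1591 -0.0019  0.06  ] w 0.0342 F [-0.6 -0.   0.1] q [0.22 0.14 1.61 0.   1.39 1.5 ]
0.0 533 [0.444  0.1728 0.003 ] [0.1234 0.4001 0.0119] ang 177.8
0.012 53 [0.4215 0.1071 0.0268] [0.0473 0.2329 0.025 ] ang -157.1
0.039 24 [0.4172 0.0613 0.0432] [0.0116 0.0135 0.0079] ang -144.3
```

View pics/pin.png

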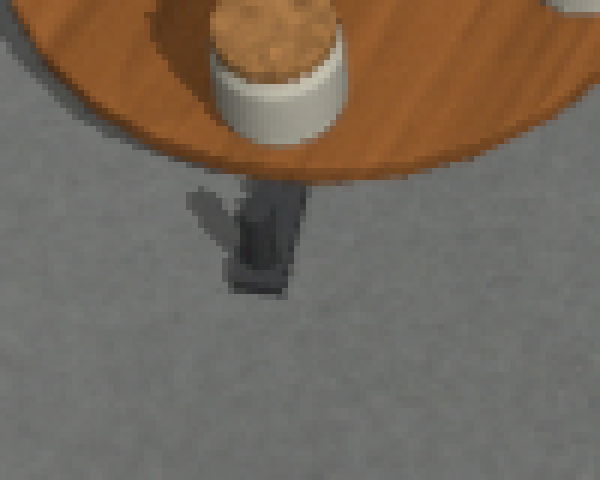

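The crop shows the pointer tongue with its pin at crop (260,190)–(260,270), i.e. side-view pixel about (233,252). The slats measure as centred at ±40 mm, so next I measure the pin up close.

Request:
servo_tool(rows=[[[0,0,0],[-0.0504,0.023,0],0.4],[[0,0,0],[-0.0504,0.023,0],0.4],[[0,0,0],[-0.0504,0.023,0],0.4],[[0,0,0],[-0.0504,0.023,0],0.4],[[0,0,0],[0,0,0],0.4],[[0,0,0],[0,0,0],0.4]])

```text
time_s: 17.85
tcp_pos: [0.3884, 0.0595, 0.2559]
eef_rot: [0.989, 0.146, -0.0, -0.0]
ft_force: [0.7, 0.6, 0.4]
grip_width: 0.0514
finger_force: 0.0
```

```bash
cat > pin.py <<'E'
from h import *
f=viewer.grab_frame('wrist'); save(f,'pics/w8.png'); h=cv2.cvtColor(f['color'],cv2.COLOR_RGB2HSV)
P,uv=cloud(f); full=np.zeros(h.shape); full[uv[:,1],uv[:,0]]=P; XY=full[...,:2]; Z=full[...,2]
d=np.linalg.norm(XY-[.419,.061],axis=2)
k=(d<.03)&(Z>.041)&(Z<.052); q=full[k]
print('pin',k.sum(),q.mean(0).round(4) if k.sum() else '',np.ptp(q,0).round(4) if k.sum() else '')
if k.sum(): print(cv2.minEnclosingCircle((q[:,:2]*1000).astype(np.float32)))
for zl,zh,nm in((.08,.092,'lid'),(.14,.15,'stop')):
    m=((Z>zl)&(Z<zh)&(np.linalg.norm(XY-[.5661,.1682],axis=2)<.16)).astype(np.uint8); n,l,st,c=cv2.connectedComponentsWithStats(m)
    for i in range(1,n):
        if st[i,4]>300:
            q=full[l==i]; print(nm,st[i,4],c[i].round(),[np.round(x,1) for x in cv2.minEnclosingCircle((q[:,:2]*1000).astype(np.float32))],'z',np.median(q[:,2]).round(4))
E
python3 pin.py; python3 c.py; python3 go.py 0.6015 0.0537 0.2 17.2
```

```text
pin 115 [0.4188 0.0598 0.0446] [0.0134 0.0133 0.0048]
((418.557861328125, 59.680625915527344), 6.821397304534912)
lid 3179 [119.  53.] [array([470.1, 238.4]), np.float64(26.3)] z 0.0869
lid 2513 [272. 106.] [array([468. ,  97.3]), np.float64(26.0)] z 0.0871
stop 612 [152.  11.] [array([503.7, 189.4]), np.float64(10.8)] z 0.1429
stop 617 [270.  11.] [array([527.1, 112.9]), np.float64(10.9)] z 0.1429
px [212.   6.] 1185 u [-30.5  31.1] v [-50.6 -43.1] z 128.7 ang 18.2
px [291.   6.] 192 u [51.2 61.4] v [-49.6 -42.9] z 128.7 ang 16.3
px [153.  12.] 679 u [-47.3 -29.7] v [-60.9 -47.5] z 142.8 ang 21.5
px [270.  12.] 658 u [32.9 50.6] v [-60.5 -47.2] z 142.9 ang 17.0
t 17.95 p [0.3889 0.06   0.2561] turn [-4.000e-02  1.000e-02 -9.037e+01] shift now [0.2017 0.0676 0.0559] after turn [-0.0688  0.2012  0.0561] w 0.0515 F [-0.  -0.5  0.2] q [-0.05 -0.37  2.08  0.    1.43  1.23]
```

View pics/w8.png

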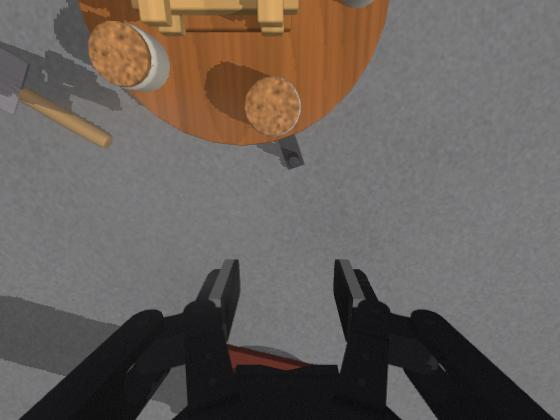

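The wrist view shows the pin at about (292,158), in front of the squat lid at (272,106). It measures r = 182 mm and z = 44 mm, which matches the text. The tall jar must turn about -71.3 degrees.

Request:
servo_tool(rows=[[[0,0,-10.05],[0,0,0],0.2],[[0,0,-10.05],[0,0,0],0.2],[[0,0,-10.05],[0,0,0],0.2],[[0,0,-10.05],[0,0,0],0.2],[[0,0,-10.05],[0,0,0],0.2],[[0,0,-10.05],[0,0,0],0.2],[[0,0,-10.05],[0,0,0],0.2],[[0,0,-10.05],[0,0,0],0.2],[[0,0,-10.0],[0,0,0],0.2]])

```text
time_s: 19.08
tcp_pos: [0.389, 0.0602, 0.2559]
eef_rot: [0.59, 0.807, -0.0, -0.001]
ft_force: [-0.4, -0.4, 0.3]
grip_width: 0.0683
finger_force: 0.0
```

Request:
servo_tool(rows=[[[0,0,0],[-0.0172,0.0503,0],0.2],[[0,0,0],[-0.0172,0.0503,0],0.2],[[0,0,0],[-0.0172,0.0503,0],0.2],[[0,0,0],[-0.0172,0.0503,0],0.2],[[0,0,0],[0,0,0.03],0.2],[[0,0,0],[0,0,0.025],0.2],[[0,0,0],[0,0,0],0.2],[[0,0,0],[0,0,0],0.2]])

```text
time_s: 20.08
tcp_pos: [0.6017, 0.0539, 0.2018]
eef_rot: [0.593, 0.805, 0.0, 0.0]
ft_force: [-0.0, -0.0, 0.1]
grip_width: 0.0685
finger_force: 0.0
```

```bash
python3 pin.py;python3 c.py; python3 go.py 0.6015 0.0537 0.14 17.2
```

```text
pin 190 [0.4199 0.0611 0.0446] [0.0126 0.0125 0.0058]
((418.9273376464844, 60.75696563720703), 6.601365089416504)
lid 3927 [138. 112.] [array([468.2,  97.8]), np.float64(26.1)] z 0.0872
lid 3929 [434. 113.] [array([685.9, 164.1]), np.float64(26.3)] z 0.0869
stop 6394 [285. 120.] [array([577.8, 127.9]), np.float64(60.2)] z 0.1432
stop 1456 [286. 243.] [array([601.4,  52.2]), np.float64(15.1)] z 0.146
px [219.  51.] 3283 u [-21.4  32.3] v [-49.1 -30.9] z 129.1 ang 17.2
px [352.  51.] 3322 u [-22.2  32.3] v [30.3 48.5] z 129.0 ang 17.5
px [226. 143.] 423 u [52.1 61.3] v [-48.6 -30.8] z 129.1 ang 17.4
px [346. 143.] 395 u [52.2 60.7] v [30.9 48.4] z 129.0 ang 17.1
px [286. 218.] 186 u [106.2 112.9] v [-11.7  12.3] z 128.7 ang 17.6
px [285. 120.] 6407 u [32.8 50.7] v [-59.5  58.4] z 143.1 ang 16.9
px [285. 241.] 1498 u [106.6 134.7] v [-13.4  14.2] z 146.0 ang 29.6
t 20.175 p [0.602  0.0536 0.2029] turn [0.13 0.05 0.03] shift now [ 0.0003 -0.0006  0.0629] after turn [ 0.0003 -0.0005  0.0629] w 0.0682 F [-0.2  0.3  0.4] q [-0.04  0.21  1.64  0.    1.29 -0.34]
```

Request:
servo_tool(rows=[[[0,0,0],[0,0,0.025],0.2],[[0,0,0],[0,0,0.025],0.2],[[0,0,0],[0,0,0.012],0.2],[[0,0,0],[0,0,0],0.2],[[0,0,0],[0,0,0],1],[[0,0,0],[0,0,0],1],[[0,0,0],[0,0,0],1],[[0,0,0],[0,0,0],1],[[0,0,0],[0,0,0],1]], grip_force=40)

```text
time_s: 21.3
tcp_pos: [0.6018, 0.0533, 0.1408]
eef_rot: [0.593, 0.805, 0.001, 0.001]
ft_force: [-1.7, 0.3, 6.0]
grip_width: 0.0288
finger_force: 39.9
```

Request:
servo_tool(rows=[[[0,0,1.5],[0.0,-0.00315,0],1],[[0,0,2.97],[0.00016,-0.00622,0],1],[[0,0,2.97],[0.00016,-0.00622,0],1],[[0,0,2.97],[0.00016,-0.00622,0],1],[[0,0,2.97],[0.00016,-0.00622,0],1],[[0,0,1.5],[0.0,-0.00315,0],1],[[0,0,0],[0,0,0],1]])

```text
time_s: 22.18
tcp_pos: [0.571, 0.048, 0.1408]
eef_rot: [0.693, 0.721, 0.001, 0.001]
ft_force: [-1.0, 0.9, 5.8]
grip_width: 0.0287
finger_force: 40.1
```

```bash
python3 - <<'E'
from h import *
from scipy.spatial.transform import Rotation as R
s=observe(); p=np.array(s['tcp_pos'][:2])-[.5661,.1682]; Y=R.from_quat(s['eef_rot']).as_matrix()[:,1]
print('r',np.linalg.norm(p),'ang',np.degrees(np.arctan2(p[1],p[0])),'Y',np.degrees(np.arctan2(Y[1],Y[0])),s['ft_force'],s['grip_width'],s['finger_force'],s['time_s'],s['tcp_pos'],np.round(s['joint_positions'],2))
E
```

```text
r 0.12027463619889253 ang -87.65119742576326 Y 2.2862886341875046 [-1.01711181  0.88573843  5.75184392] 0.028680381431034782 40.14570236206055 22.175 [0.5710292  0.04802641 0.14078152] [-0.05  0.2   1.77  0.    1.17 -0.09]
```

Request:
servo_tool(rows=[[[0,0,1.5],[0.0,-0.00315,0],1],[[0,0,2.97],[0.00016,-0.00622,0],1],[[0,0,2.97],[0.00016,-0.00622,0],1],[[0,0,2.97],[0.00016,-0.00622,0],1],[[0,0,2.97],[0.00016,-0.00622,0],1],[[0,0,2.97],[0.00016,-0.00622,0],1],[[0,0,2.97],[0.00016,-0.00622,0],1],[[0,0,2.97],[0.00016,-0.00622,0],1],[[0,0,2.97],[0.00016,-0.00622,0],1],[[0,0,1.5],[0.0,-0.00315,0],1],[[0,0,0],[0,0,0],1]])

```text
time_s: 23.55
tcp_pos: [0.5167, 0.0589, 0.1408]
eef_rot: [0.841, 0.541, 0.001, 0.001]
ft_force: [-0.0, 1.3, 6.4]
grip_width: 0.0288
finger_force: 40.2
```

```bash
cat > r.py <<'E'
from h import *
from scipy.spatial.transform import Rotation as R
s=observe(); p=np.array(s['tcp_pos'][:2])-[.5661,.1682]; Y=R.from_quat(s['eef_rot']).as_matrix()[:,1]
print('r',np.linalg.norm(p).round(4),'ang',np.degrees(np.arctan2(p[1],p[0])).round(2),'Y',np.degrees(np.arctan2(Y[1],Y[0])).round(2),np.round(s['ft_force'],1),s['grip_width'],s['time_s'],np.round(s['tcp_pos'],4))
E
python3 r.py
```

```text
r 0.12 ang -114.31 Y -24.49 [-0.   1.3  6.4] 0.028774818382530282 23.55 [0.5167 0.0589 0.1408]
```

Request:
servo_tool(rows=[[[0,0,1.5],[0.0,-0.00315,0],1],[[0,0,2.97],[0.00016,-0.00622,0],1],[[0,0,2.97],[0.00016,-0.00622,0],1],[[0,0,2.97],[0.00016,-0.00622,0],1],[[0,0,2.97],[0.00016,-0.00622,0],1],[[0,0,2.97],[0.00016,-0.00622,0],1],[[0,0,2.97],[0.00016,-0.00622,0],1],[[0,0,2.97],[0.00016,-0.00622,0],1],[[0,0,2.97],[0.00016,-0.00622,0],1],[[0,0,2.97],[0.00016,-0.00622,0],1],[[0,0,1.5],[0.0,-0.00315,0],1],[[0,0,0],[0,0,0],1]])

```text
time_s: 25.05
tcp_pos: [0.4694, 0.0979, 0.1408]
eef_rot: [0.952, 0.307, 0.002, 0.0]
ft_force: [0.3, 1.6, 5.2]
grip_width: 0.0287
finger_force: 40.1
```

```bash
python3 r.py; cat > fin.py <<'E'
from h import *
C=np.array([.5661,.1682])
for nm in('scene','side','wrist'):
    f=viewer.grab_frame(nm); save(f,f'pics/fin_{nm}.png'); h=cv2.cvtColor(f['color'],cv2.COLOR_RGB2HSV)
    P,uv=cloud(f); full=np.zeros(h.shape); full[uv[:,1],uv[:,0]]=P; Z=full[...,2]; r=np.linalg.norm(full[...,:2]-C,axis=2)
    tan=cv2.inRange(h,(12,60,60),(26,190,255))
    for lab,k in(('lid',(Z>.082)&(Z<.09)&(r<.16)&(r>.08)),('slat',(tan>0)&(Z>.137)&(Z<.147)&(r<.09)),('rail',(tan>0)&(Z>.122)&(Z<.132)&(r<.09))):
        n,l,st,c=cv2.connectedComponentsWithStats(k.astype(np.uint8))
        for i in range(1,n):
            if st[i,4]<150: continue
            q=full[l==i]; R=cv2.minAreaRect((q[:,:2]*1000).astype(np.float32)); m=np.array(R[0])/1000-C
            print(nm,lab,st[i,4],np.round(R[0],1),np.round(R[1],1),round(R[2],1),'ang',np.degrees(np.arctan2(m[1],m[0])).round(2),'r',np.linalg.norm(m).round(4))
    k=(Z>.0415)&(Z<.05)&(np.linalg.norm(full[...,:2]-[.4187,.062],axis=2)<.02)
    if k.sum()>5: q=full[k].mean(0)[:2]-C; print(nm,'pin',k.sum(),np.degrees(np.arctan2(q[1],q[0])).round(2),np.linalg.norm(q).round(4))
E
python3 fin.py
```

```text
r 0.1195 ang -143.98 Y -54.24 [0.3 1.6 5.2] 0.02872244351818392 25.05 [0.4694 0.0979 0.1408]
scene lid 334 [470.7 239.8] [49.9 49.9] 77.0 ang 143.1 r 0.1193
scene lid 348 [602.7  54.9] [50.8 50.6] 79.2 ang -72.09 r 0.1191
scene lid 447 [605.  281.9] [50.5 49.2] 25.1 ang 71.11 r 0.1202
scene lid 461 [687.6 167.5] [49.7 48.8] 28.0 ang -0.33 r 0.1215
scene slat 423 [534.3 145.3] [ 20.9 119.4] 35.7 ang -144.3 r 0.0392
scene slat 493 [599.7 191.9] [ 19.6 120. ] 35.3 ang 35.17 r 0.0412
scene rail 205 [539.1 195.1] [57.2 30.3] 23.3 ang 135.15 r 0.0381
scene rail 216 [578.1 141.3] [55.1 60.5] 36.5 ang -65.9 r 0.0294
side lid 184 [687.9 164.8] [54.2 43. ] 38.9 ang -1.58 r 0.1218
side lid 199 [462.6 240.9] [51.7 39.1] 77.2 ang 144.9 r 0.1265
side lid 259 [601.1  53.6] [50.4 48.1] 42.1 ang -72.99 r 0.1198
side slat 158 [614.5 168.3] [21.4 63.3] 35.7 ang 0.14 r 0.0484
side pin 20 -144.43 0.1828
wrist lid 7215 [469.9 238.1] [51.  51.7] 39.1 ang 144.03 r 0.1189
wrist lid 7140 [602.4  52.3] [50.8 52. ] 42.4 ang -72.6 r 0.1214
wrist lid 242 [483. 107.] [13.2 42.6] 35.1 ang -143.61 r 0.1032
wrist slat 14479 [533.3 143.7] [ 18.3 120.2] 35.1 ang -143.25 r 0.041
wrist rail 4605 [533.2 192.1] [36.3 18.4] 35.5 ang 143.97 r 0.0406
wrist rail 4731 [579.6 127.4] [37.5 18.7] 36.0 ang -71.69 r 0.0429
wrist rail 884 [498.3 167.1] [ 9.5 18.6] 35.1 ang -179.1 r 0.0678
wrist rail 815 [544.2 102.1] [ 9.1 18.1] 35.1 ang -108.34 r 0.0696
```

View pics/fin_side.png

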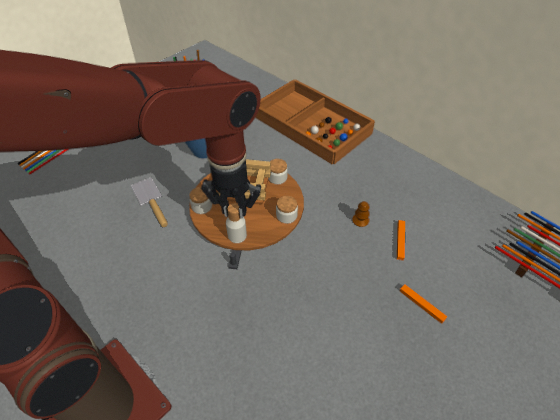

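View pics/fin_wrist.png

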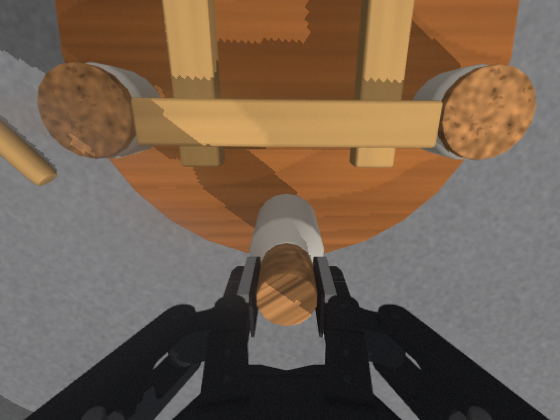

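The side view shows the tall jar at (236,225) directly behind the pin at (235,258), with the gripper on its stopper. The wrist view shows the near slat square across both rails and the stopper at (287,285) between the pads. The jar measures -144.0 to -144.5° and the pin -144.2 to -144.4°.

```bash
python3 -c "
from bench import ticket; print(ticket.hand_in())"
```

```text
the job is handed in; nothing more can be done
None
```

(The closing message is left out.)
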